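Free the sagging bolt of the stock pen and hold its gate ajar

TASK

The gate of the low plywood stock pen is shut by a barrel bolt that has sagged, so its hooked end hangs behind the bent-up lip of the keeper. Lift the bolt by its upright knob until the end clears the lip and draw it back over the lip while it is lifted, then pull the gate towards you until it stands about 25 degrees open. The gate springs shut when let go: finish while still holding it at that angle with the fingers, and leave the things in and beside the pen where they are.

Things in the scene. Friction and masses are not known exactly. Their poses are not given: they have to be found in the camera images.
- pen: Fixed open-topped plywood pen, 150 mm high, 390 wide, 225 deep. Origin on the bench, in the closed gate's mid-plane, half-way along the front; x points into the pen, y left along the closed gate (towards its hinge), z up. Gate hinge axis at pen y = +150 mm; the post with the keeper on top is at y = -126 to -194 mm, the hinge post at y = +152 to +196 mm. Posts and gate are 150 mm high.
- knob (a point): Centre of the upright round steel knob on the bolt: 18 mm diameter, 40 mm tall, 216 mm over the bench when the bolt is down. A 12 mm neck below joins it to the 12 mm rod, whose top is 40 mm under this point. Axes are the gate's (the pen's when shut). 185 mm from the hinge axis with the bolt home. At 200 mm over the bench and higher all is clear around it.
- bolt_end (a point): Middle of the underside of the bolt's hooked end: a 12 x 12 mm steel foot hanging 11 mm below the rod, 3 mm above the post's top when sagged; 121 mm from the knob axis on the keeper side.
- keeper_lip (a point): Top middle of the keeper's bent-up steel lip, 4 mm thick, 26 mm wide, about 13 mm above the post's top; it stands between the bolt's end and the gate. Beyond it two upright cheeks, 20 mm apart and 36 mm high, flank the bolt's end and stop the gate from opening while the end is between them.
- staple (a point): Middle of the flat top of the steel staple over the rod, 197 mm over the bench; it is 24 mm wide across the gate, 10 mm along it, fixed on the gate, 51 mm from the knob on the keeper side when the bolt is home. A second one stands 138 mm nearer the hinge.
- gate_hinge (a point): Point on the gate's upright hinge axis, at the height of the gate's top (150 mm over the bench).
- bolt (a joint): How far the bolt is drawn back, along the gate towards the hinge (pen +y when shut), m: 0 fully home, 0.055 at its stop. It starts 0 to 0.008. When not lifted it catches on the lip at about 0.014; the gate is free from about 0.033, and 0.045 leaves a good margin. Rubs with about 1 N.
- bolt_lift (a joint): Height of the bolt above its sagged place in the worn staples, m: 0 down, 0.018 at the upper stop. The bolt slides straight up, moves freely, falls back by its weight (0.25 kg nominal, some 30 percent either way) and must be above about 0.011 to pass over the lip.
- gate (a joint): Opening angle of the gate, rad: 0 shut, 1.2 at its stop; its free edge swings out of the pen (pen -x), clockwise seen from above. A spring shuts it with a moment of about 0.3 N m at 0 and 0.67 N m at 0.44 rad (25 degrees), which is about 5 N at the knob. The gate is 268 mm wide, its top rail 36 mm thick, top at 150 mm.
- tin: Bystander: plain steel can, 66 mm diameter, 100 mm tall, standing in the pen; origin under its middle.
- carton: Bystander: small closed carton, 80 x 100 x 70 mm, in the pen; origin under its middle.
- spray: Bystander: plain grey aerosol-shaped can, 58 mm diameter, 170 mm tall, on the bench to the left of the pen; origin under its middle.
- battery: Bystander: black tool battery, 75 x 110 x 65 mm, on the bench to the right of the pen; origin under its middle.

How it is judged:
By the outcome, as a careful person would: the job done as asked, in the order asked, and still so for the second after the job is handed in, while the arm keeps its last pose, push and grip.
It also fails if it takes over 35 s, if anything falls off the work surface, if the arm or the gripper's body presses on something with over 40 N, if the wrist force passes 120 N, or if a joint passes its speed limit or range.

ROBOT

A 6-joint arm with a two-finger parallel gripper is mounted at the origin on the work surface. World frame = base frame: x ahead of the robot, y to its left, z up, the work surface at z = 0. Lengths are in m, angles in rad, forces in N, time in s.
With the tool pointing down it reaches from about 0.4 to 0.925 m from the base axis. Payload 12.5 kg.
Tool frame: the origin (TCP) lies midway between the tips of the shut fingers; the grasp point (between the pads) lies 19 mm behind it (bot.grip_point_offset is the distance from the TCP to the grasp point, in m); z points along the fingers, y is the line along which they close (so a half turn about z gives the same grasp; the last joint's range is limited). The gripper opens to 95 mm and grips with 3 to 60 N. Pads are 20 mm wide; open, the fingers measure 119 mm over their backs; the gripper's body (75 mm by 180 mm) begins 59 mm behind the grasp point.
Start: joints at [-1.241, 0.491, 1.559, -0, 1.092, -0.106], TCP at [0.264, -0.567, 0.215] pointing down, gripper open.
Joint ranges: [-3.1, 3.1], [-0.84, 2.19], [0.05, 2.79], [-1.13, 4.28], [0.06, 2.93], [-2.69, 2.69]. Speed limits (rad/s): [2.22, 2.22, 2.79, 3.14, 3.14, 3.14].

INTERFACE

Orientations are given as a rotation vector (axis times angle).
In Python, from cell import bot, imaging gives the robot as it stands.
- The arm moves only by the tool play_rows, never from a script. Its argument "series" is one flat list of numbers, 4 for each row, row after row: the shift along the tool's x, y, z in m, then the turn about the tool's z in rad. A call has 1 to 5 rows; each row shifts and turns the commanded pose from where the row before left it, along the tool's axes as they then stand; what a row does not reach is not made up. A row lasts 1/12 s, in which the tool goes at most 41.7 mm and 7.16 degrees, less where a joint would pass 70% of its speed; a pose out of reach is approached as far as the arm can. A call with a gripper value outside its range is refused whole. "hand" is the finger opening in m, from 0 to 0.0951, set as the call begins (left out, the last holds). The fingers move at their own pace and stop on an object; "squeeze" is the grip in N (left out, the last holds). Time passes only in rows, so rows that do not move let the fingers close. It gives the time, the measured TCP pose, the force, the opening and the grip force at its end, in the units of the state.
- bot.state(): the state, without advancing time (a new reading comes with each control period).
- imaging.snapshot(name): name is "scene" or "top"; returns a dict with "pixels" (384x512x3 uint8, blue, green, red), "K" (3x3 intrinsics, pixels), "R" (3x3) and "t" (3): a world point X has camera coordinates R X + t. Camera axes: x right, y down, z forward; pixel columns grow to the right and rows downward; lengths in m; the calibration is good to about 2 mm. A picture is of the moment at which its call begins. There is no depth.
- bot.job_done(): hands the job in; it is judged then, once.
The state is a dict: "time_s": time; "joints": joint angles; "joint_vel": joint speeds; "effort": joint torques, N m; "position": TCP position; "eef_rot": TCP orientation; "ft_force": force on the tool from outside, world axes, zero at the start; "torque": the same for the moment, N m; "opening": finger opening in m; "finger_force": force on a finger pad.
Only numpy, scipy, OpenCV 4.12 (cv2) and the standard library are available. Lean on these libraries where they do the work, as an engineer would, in place of code of your own. Each camera call takes 0.05 s, during which the arm holds its last target. There are 200 camera calls.

## Working session

There is one attempt and no reset: what is moved stays moved. The work goes in short steps, Python scripts to look and compute and a tool call to move; the robot and the scene stay as the last step left them, time stands still between calls to the robot, and variables do not carry over. Pictures are saved under pics/ and viewed, at most 10 in all, crops included, and the job is handed in when it is done.

Besides the shell and the picture viewer there is one more tool, called after "Emit:" as name(argument=value, ...), one argument or row to a line, values as JSON. play_rows: Moves the arm, as the interface text tells. Its arguments: {"type":"object","properties":{"series":{"type":"array"},"hand":{"type":"number"},"squeeze":{"type":"number"}},"required":["series"]}

```bash
mkdir -p pics
cat > h.py <<'E'
import numpy as np, cv2
from cell import bot, imaging
def snap(n,f):
    s=imaging.snapshot(n); cv2.imwrite('pics/'+f,s['pixels']); np.savez(f'pics/{f}.npz',**{k:np.array(s[k]) for k in s}); return s
def ray(s,u,v):
    R=np.array(s['R']);t=np.array(s['t']).ravel();d=R.T@np.linalg.inv(np.array(s['K']))@np.array([u,v,1.]);return -R.T@t,d
def onz(s,u,v,z):
    c,d=ray(s,u,v);return c+d*(z-c[2])/d[2]
def tri(s1,p1,s2,p2):
    A=[];b=[]
    M=np.zeros((3,3));q=np.zeros(3);e=[]
    for s,p in((s1,p1),(s2,p2)):
        c,d=ray(s,*p);d=d/np.linalg.norm(d);P=np.eye(3)-np.outer(d,d);M+=P;q+=P@c;e.append((P,c))
    X=np.linalg.solve(M,q);return X,[np.linalg.norm(P@(X-c)) for P,c in e]
def proj(s,X):
    c=np.array(s['K'])@(np.array(s['R'])@np.array(X)+np.array(s['t']).ravel());return c[:2]/c[2]
E
python3 - <<'E'
from h import *
a=snap('scene','s0.png');b=snap('top','t0.png')
for s in(a,b):print(ray(s,256,192))
st=bot.state();print({k:np.round(st[k],3) for k in st})
E
```

```text
(array([1.00504291, 0.4915597 , 0.67199943]), array([-0.49852098, -0.55753044, -0.66395411]))
(array([0.51460086, 0.03591665, 1.18614316]), array([ 0.0680345 ,  0.00810169, -0.997671  ]))
{'time_s': np.float64(0.1), 'joints': array([-1.241,  0.491,  1.559, -0.   ,  1.092, -0.106]), 'joint_vel': array([ 0.   , -0.004, -0.001, -0.001,  0.   , -0.001]), 'effort': array([ 2.0000e-03, -6.1362e+01, -2.5861e+01,  6.9000e-02,  4.7000e-02,
       -0.0000e+00]), 'position': array([ 0.264, -0.566,  0.214]), 'eef_rot': array([-3.066, -0.679,  0.   ]), 'ft_force': array([-1.173,  0.316,  0.297]), 'torque': array([ 0.013,  0.005, -0.003]), 'finger_force': np.float64(0.0), 'opening': np.float64(0.095)}
```

View pics/s0.png

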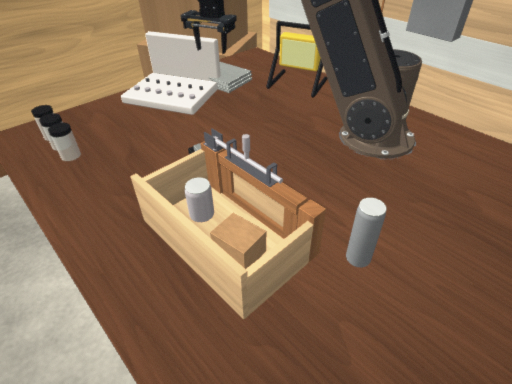

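View pics/t0.png

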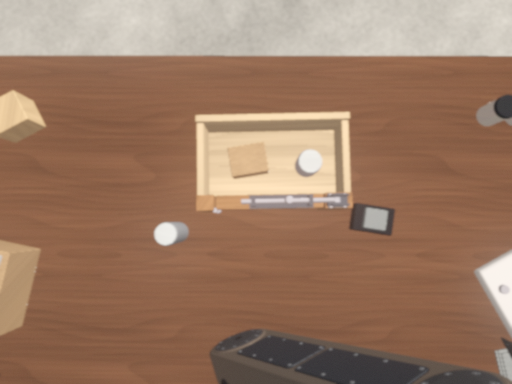

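Scene: knob at about (246,145), staples (232,148) and (271,172). Top: gate runs along row ~201, knob ~(290,199), keeper post on the right ~(338,200). Next, enlarge both.

Run:
```python
import cv2,numpy as np
a=cv2.imread('pics/s0.png')[120:220,190:330];b=cv2.imread('pics/t0.png')[180:220,190:360]
a=cv2.resize(a,None,fx=4,fy=4,interpolation=2);b=cv2.resize(b,None,fx=4,fy=4,interpolation=2)
o=np.zeros((a.shape[0]+b.shape[0],680,3),np.uint8);o[:a.shape[0],:a.shape[1]]=a;o[a.shape[0]:,:b.shape[1]]=b
cv2.imwrite('pics/c0.png',o)
```

```text
(no output)
```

View pics/c0.png

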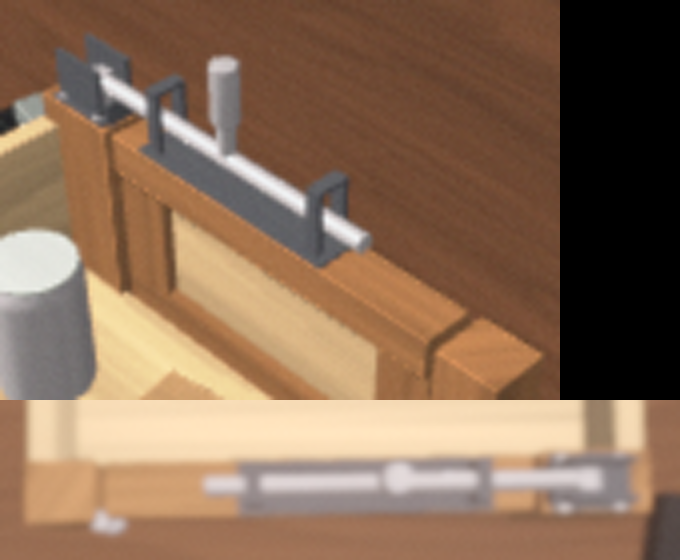

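Run:
```python
from h import *
a=np.load('pics/s0.png.npz');b=np.load('pics/t0.png.npz')
# top-view mask of rod/knob: bright low-sat pixels
im=b['pixels'];h=cv2.cvtColor(im,cv2.COLOR_BGR2HSV)
f=lambda x,y:(x/4-.375+190,y/4-.375+180)
k=f(399,77);print('knob tri',tri(a,(246,135.5),b,k),'topz',onz(b,*k,.236),onz(a,246,135.5,.236),'mid',onz(a,245.8,142.5,.216))
p=onz(b,*f(204,85.5),.170);q=onz(b,*f(601,77),.170);print(p,q,np.degrees(np.arctan2(*(p-q)[[0,1]])),np.linalg.norm(p-q))
# post/gate corners, z .15
for n,c in dict(hpBL=(24,122),hpTL=(26,62),kpTR=(652,54),kpBR=(652,112),).items():print(n,onz(b,*f(*c),.15).round(4))
for n,c in dict(hpR=(543,354),kpback=(46,92)).items():print(n,onz(a,c[0]/4-.4+190,c[1]/4-.4+120,.15).round(4))
g=(im[195:212,238:340].astype(int)).min(2);m=(h[195:212,238:330,1]<60)&(h[195:212,238:330,2]>170)
v,u=np.nonzero(m);print(len(u),np.polyfit(u,v,1))
```

```text
knob tri (array([ 0.56396265, -0.03276061,  0.236166  ]), [np.float64(7.51835504340901e-05), np.float64(7.518355043419637e-05)]) topz [ 0.56391637 -0.03272081  0.236     ] [ 0.5638426  -0.03301952  0.236     ] mid [ 0.56357959 -0.03493646  0.216     ]
[0.5616905  0.08169528 0.17      ] [ 0.56780381 -0.16068014  0.17      ] -1.4448347535661852 0.24245249814115202
hpBL [0.5394 0.1947 0.15  ]
hpTL [0.5769 0.194  0.15  ]
kpTR [ 0.5833 -0.1964  0.15  ]
kpBR [ 0.5472 -0.1959  0.15  ]
hpR [0.5407 0.1914 0.15  ]
kpback [ 0.5864 -0.192   0.15  ]
497 [-0.01043677  4.85265539]
```

Emit:
play_rows(
  series=[0,0,-0.02,-0.1156,0,0,-0.02,-0.1156,0,0,-0.02,-0.1156,0,0,-0.02,-0.1156,0,0,0,-0.1156],
  hand=0.06,
  squeeze=40,
)

```text
time_s: 0.52
position: [0.2642, -0.5675, 0.2984]
eef_rot: [2.738, 1.531, -0.001]
ft_force: [-0.3, -0.4, -0.0]
opening: 0.0669
finger_force: 0.0
```

Emit:
play_rows(
  series=[0,0,0,-0.1156,0,0,0,-0.1156,0,0,0,-0.1156,0,0,0,-0.1156,0,0,0,-0.1156],
)

```text
time_s: 0.93
position: [0.2638, -0.5664, 0.2943]
eef_rot: [-2.191, -2.251, -0.0]
ft_force: [-0.4, -1.0, 0.3]
opening: 0.0597
finger_force: 0.0
```

Emit:
play_rows(
  series=[0.033,0.0195,0,0,0.033,0.0195,0,0,0.033,0.0195,0,0,0.033,0.0195,0,0,0.033,0.0195,0,0],
)

```text
time_s: 1.35
position: [0.3583, -0.3978, 0.2944]
eef_rot: [-2.198, -2.244, -0.0]
ft_force: [0.3, -0.2, 0.5]
opening: 0.0605
finger_force: 0.0
```

Emit:
play_rows(
  series=[0.033,0.0195,0,0,0.033,0.0195,0,0,0.033,0.0195,0,0,0.033,0.0195,0,0,0.033,0.0195,0,0],
)

```text
time_s: 1.77
position: [0.4523, -0.2307, 0.2945]
eef_rot: [-2.198, -2.244, 0.0]
ft_force: [-0.1, -0.9, -0.3]
opening: 0.0603
finger_force: 0.0
```

Emit:
play_rows(
  series=[0.033,0.0195,0,0,0.033,0.0195,0,0,0.033,0.0195,0,0,0.033,0.0195,0,0,0,0,0,0],
)

```text
time_s: 2.18
position: [0.529, -0.0942, 0.2943]
eef_rot: [-2.193, -2.249, -0.002]
ft_force: [0.6, -0.6, -1.0]
opening: 0.0601
finger_force: 0.0
```

Emit:
play_rows(
  series=[0.0302,0.018,0,0,0.0302,0.018,0,0,0,0,0,0],
)

```text
time_s: 2.43
position: [0.5635, -0.0341, 0.2942]
eef_rot: [-2.195, -2.247, -0.001]
ft_force: [0.2, 0.7, -0.3]
opening: 0.0602
finger_force: 0.0
```

Run:
```python
from h import *
st=bot.state();print(st['position'])
a=snap('scene','s1.png')
im=a['pixels'][90:190,180:320];cv2.imwrite('pics/c1.png',cv2.resize(im,None,fx=4,fy=4,interpolation=2))
```

```text
[ 0.56347335 -0.03413197  0.29415754]
```

View pics/c1.png

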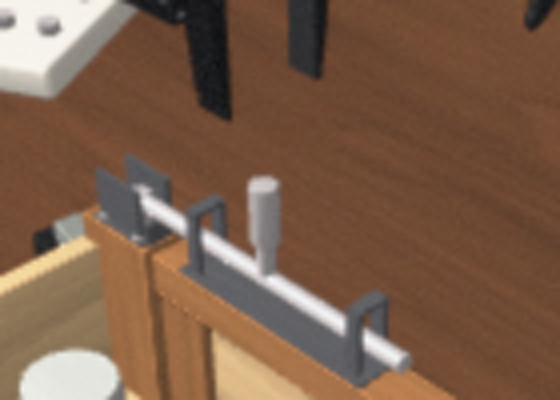

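The fingers (tips at crop (215,112) and (305,72)) straddle the knob (264,184) across the gate. Descend and close.

Emit:
play_rows(
  series=[0.001,0,0.0235,0,0,0,0.0235,0,0,0,0.0235,0,0,0,0.0235,0,0,0,0,0],
)

```text
time_s: 2.9
position: [0.5596, -0.0375, 0.1968]
eef_rot: [-2.195, -2.24, 0.006]
ft_force: [0.8, -0.1, -0.7]
opening: 0.06
finger_force: 0.0
```

Emit:
play_rows(
  series=[0,0,0,0,0,0,0,0,0,0,0,0,0,0,0,0,0,0,0,0],
  hand=0,
  squeeze=40,
)

```text
time_s: 3.32
position: [0.562, -0.0369, 0.2016]
eef_rot: [2.197, 2.244, 0.001]
ft_force: [-0.1, -0.8, -0.5]
opening: 0.0319
finger_force: 0.0
```

Emit:
play_rows(
  series=[0,0,0,0,0,0,0,0,0,0,0,0,0,0,0,0,0,0,0,0],
)

```text
time_s: 3.73
position: [0.5622, -0.0369, 0.2011]
eef_rot: [2.197, 2.244, 0.001]
ft_force: [2.4, -1.2, 3.8]
opening: 0.0173
finger_force: 40.0
```

Emit:
play_rows(
  series=[0,0,-0.004,0,0,0,-0.004,0,0,0,-0.004,0,0,0,-0.003,0,0,0,0,0],
)

```text
time_s: 4.15
position: [0.5619, -0.0368, 0.2163]
eef_rot: [2.198, 2.244, 0.0]
ft_force: [3.8, -0.1, -1.0]
opening: 0.0174
finger_force: 40.0
```

Emit:
play_rows(
  series=[0,0,0,0,0,0,0,0],
)

```text
time_s: 4.32
position: [0.5619, -0.0368, 0.2157]
eef_rot: [2.198, 2.244, 0.0]
ft_force: [4.2, -0.4, -0.4]
opening: 0.0174
finger_force: 40.0
```

Run:
```python
from h import *
st=bot.state();print(st['position'],st['ft_force'])
a=snap('scene','s2.png')
im=a['pixels'][90:190,180:320];cv2.imwrite('pics/c2.png',cv2.resize(im,None,fx=4,fy=4,interpolation=2))
```

```text
[ 0.56190967 -0.03682565  0.21566467] [ 4.22026533 -0.43491152 -0.41784993]
```

View pics/c2.png

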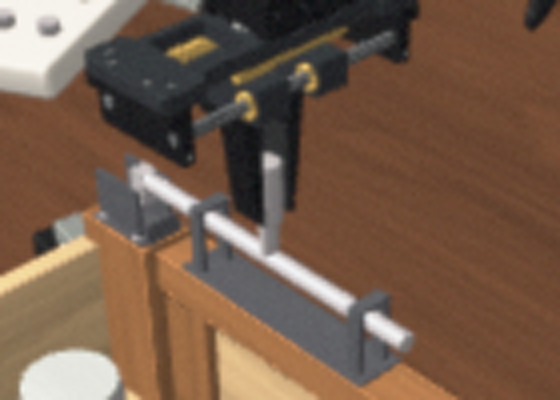

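Rod end rose from crop (402,362) to (402,340), i.e. ~14 mm: bolt is lifted and held. Draw back.

Emit:
play_rows(
  series=[0.009,0,0,0,0.009,0,0,0,0.009,0,0,0,0.009,0,0,0,0.008,0,0,0],
)

```text
time_s: 4.78
position: [0.5607, 0.0079, 0.2155]
eef_rot: [-2.198, -2.245, 0.0]
ft_force: [3.0, -0.9, -2.0]
opening: 0.0169
finger_force: 40.0
```

Emit:
play_rows(
  series=[0,0,0,0,0,0,0,0],
)

```text
time_s: 4.95
position: [0.5608, 0.0078, 0.2156]
eef_rot: [-2.197, -2.245, 0.0]
ft_force: [2.9, 1.1, -1.7]
opening: 0.0176
finger_force: 40.0
```

Run:
```python
from h import *
st=bot.state();print(st['position'],st['ft_force'],st['torque'])
a=snap('scene','s3.png');b=snap('top','t3.png')
im=a['pixels'][90:190,180:320];cv2.imwrite('pics/c3.png',cv2.resize(im,None,fx=4,fy=4,interpolation=2))
```

```text
[0.56077778 0.0077806  0.21556501] [ 2.86784933  1.0525597  -1.65229278] [ 0.10232923 -0.71790806 -0.09265332]
```

View pics/c3.png

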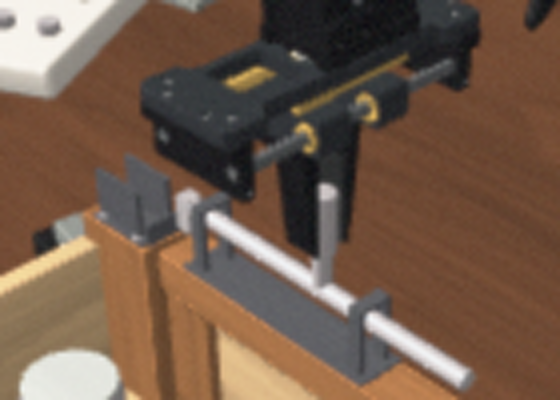

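Foot at crop (188,212) is clear of the cheeks and lip, bolt drawn ~45 mm. Swing the gate along its arc.

Emit:
play_rows(
  series=[0.0001,-0.0031,0,0.022,0.0001,-0.0031,0,0.022,0.0001,-0.0031,0,0.022,0.0001,-0.0031,0,0.022,0,0,0,0],
)

```text
time_s: 5.47
position: [0.5479, 0.0075, 0.2157]
eef_rot: [2.297, 2.143, -0.001]
ft_force: [3.3, -1.9, -1.5]
opening: 0.0177
finger_force: 40.0
```

Emit:
play_rows(
  series=[0.0001,-0.0062,0,0.0436,0.0001,-0.0062,0,0.0436,0.0001,-0.0062,0,0.0436,0.0001,-0.0062,0,0.0436,0,0,0,0],
)

```text
time_s: 5.88
position: [0.5233, 0.0114, 0.2158]
eef_rot: [2.475, 1.935, -0.0]
ft_force: [4.9, -1.1, -2.1]
opening: 0.0172
finger_force: 40.0
```

Emit:
play_rows(
  series=[0.0001,-0.0062,0,0.0436,0.0001,-0.0062,0,0.0436,0.0001,-0.0062,0,0.0436,0.0001,-0.0062,0,0.0436,0,0,0,0],
)

```text
time_s: 6.3
position: [0.5002, 0.0192, 0.2158]
eef_rot: [2.632, 1.714, 0.0]
ft_force: [2.7, -2.1, -1.1]
opening: 0.017
finger_force: 40.0
```

Run:
```python
from h import *
st=bot.state();print(st['position'],st['eef_rot'],st['ft_force'],st['torque'])
r=st['eef_rot'];print(2*np.degrees(np.arctan2(r[1],r[0]))%360-90)
a=snap('scene','s4.png');b=snap('top','t4.png')
im=a['pixels'][90:240,150:330];im2=b['pixels'][100:260,180:370]
im=cv2.resize(im,None,fx=4,fy=4,interpolation=2)
cv2.imwrite('pics/c4.png',im);cv2.imwrite('pics/d4.png',cv2.resize(im2,None,fx=3.5,fy=3.5,interpolation=2))
```

```text
[0.50023529 0.01922076 0.2158251 ] [2.63214507e+00 1.71400034e+00 1.41024323e-04] [ 2.74507139 -2.13434735 -1.13034192] [-0.51830447 -0.84466106 -0.20782831]
-23.85725625472989
```

View pics/c4.png

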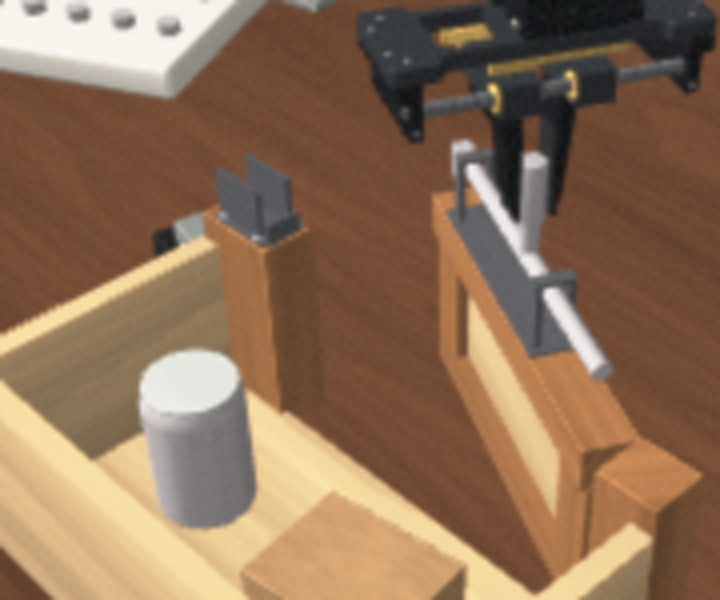

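View pics/d4.png

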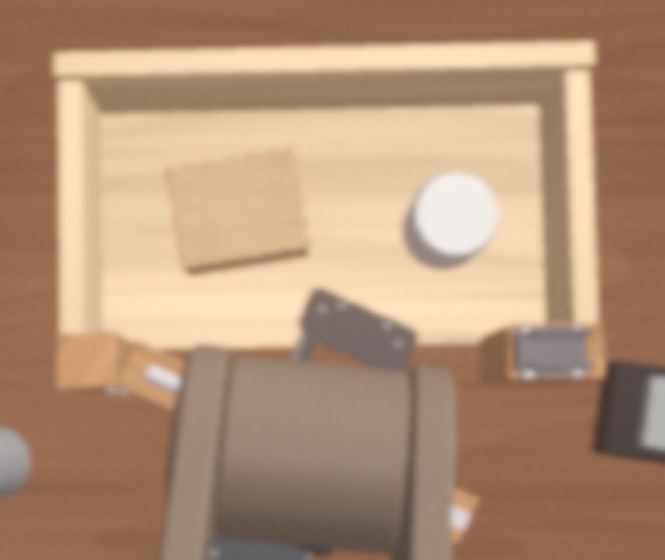

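Run:
```python
from h import *
a=np.load('pics/s4.png.npz');b=np.load('pics/t4.png.npz')
ft=lambda x,y:((x+.5)/3.5-.5+180,(y+.5)/3.5-.5+100)
fs=lambda x,y:((x+.5)/4-.5+150,(y+.5)/4-.5+90)
ang=lambda p,q:np.degrees(np.arctan2(p[0]-q[0],p[1]-q[1]))
p=onz(b,*ft(162,377),.184);q=onz(b,*ft(460,517),.184);print('top rod',p,q,ang(p,q))
# scene: rod top-line: two points on rod axis
p=onz(a,*fs(590,356),.184);q=onz(a,*fs(480,180),.184);print('scene rod',p,q,ang(p,q))
p=onz(a,*fs(583,455),.15);q=onz(a,*fs(437,210),.15);print('gate edge',p,q,ang(p,q),np.hypot(*(p-q)[:2]))
```

```text
top rod [0.54556905 0.1164081  0.184     ] [ 0.45086177 -0.08805337  0.184     ] 24.85374011221885
scene rod [0.54388206 0.11055824 0.184     ] [ 0.46458312 -0.05734704  0.184     ] 25.28060634021263
gate edge [0.57620909 0.13818532 0.15      ] [ 0.47323633 -0.08871816  0.15      ] 24.409374659297836 0.24917579598130932
```

Emit:
play_rows(
  series=[0,0,0,0,0,0,0,0,0,0,0,0,0,0,0,0,0,0,0,0],
)

```text
time_s: 6.82
position: [0.5012, 0.0188, 0.2157]
eef_rot: [2.629, 1.718, 0.0]
ft_force: [5.0, -2.4, -2.0]
opening: 0.0172
finger_force: 40.0
```

Emit:
play_rows(
  series=[0,0,0,0,0,0,0,0,0,0,0,0,0,0,0,0,0,0,0,0],
)

```text
time_s: 7.23
position: [0.5012, 0.0188, 0.2157]
eef_rot: [2.629, 1.718, 0.0]
ft_force: [5.8, -2.6, -1.4]
opening: 0.0173
finger_force: 40.0
```

Run:
```python
from h import *
p=np.load('pics/t4.png.npz')['pixels'];b=snap('top','t5.png')['pixels']
print(np.abs(p.astype(int)-b)[100:260,180:370].max(), (np.abs(p.astype(int)-b).max(2)>25).sum())
print(bot.state()['position'])
print(bot.job_done())
```

```text
22 0
[0.50118963 0.01879021 0.21567476]
the job is handed in; nothing more can be done
None
```

I lifted the bolt, drew it back over the lip and opened the gate to about 25 degrees (measured 25–26). The fingers still held it steady there when I handed the job in at about 7 s.

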